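# Clamp a test block under the wear tester's sprung roller

## Robot

A 6-joint arm with a two-finger parallel gripper is mounted at the origin on the work surface. World frame = base frame: x ahead of the robot, y to its left, z up, the work surface at z = 0. Lengths are in m, angles in rad, forces in N, time in s.
With the tool pointing down it reaches from about 0.35 to 0.95 m from the base axis. Payload 17.4 kg.
Tool frame: the origin (TCP) lies on the front face of the gripper's body, between the roots of the fingers; the fingertips stand ctrl.tcp_to_tips ahead of it and the grasp point (between the pads) lies 65 mm ahead of it (ctrl.tcp_to_tips is the distance from the TCP to the fingertips, in m); z points along the fingers, y is the line along which they close (so a half turn about z gives the same grasp; the last joint's range is limited). The gripper opens to 93 mm and grips with 3 to 60 N. Pads are 15 mm wide; open, the fingers measure 128 mm over their backs; the gripper's body (75 mm by 188 mm) begins 65 mm behind the grasp point.
Start: joints at [1.273, 0.116, 1.442, -0, 1.584, -0.038], TCP at [0.173, 0.652, 0.303] pointing down, gripper open.
Joint ranges: [-2.83, 2.83], [-0.83, 2.19], [0.07, 2.5], [-1.14, 4.28], [0.01, 3], [-2.97, 2.97]. Speed limits (rad/s): [1.89, 1.89, 2.22, 3.14, 3.14, 3.14].

## Interface

Orientations are given as a rotation vector (axis times angle).
In Python, from plant import ctrl gives the robot as it stands.
- The arm moves only by the tool jog_arm, never from a script. Its argument "series" is a list of rows, each an object of numbers: "jaw": the closure in counts, from 0 (fully open) to 255 (shut); "dx", "dy", "dz": the shift along the tool's x, y, z in mm; "yaw": the turn about the tool's z in rad. A call has 1 to 5 rows; each row is the pose to reach, as a shift and turn from the pose commanded when the call began, along the tool's axes at that moment; what a row does not reach only later rows make up. A row lasts 1/8 s, in which the tool goes at most 62.5 mm and 10.7 degrees, less where a joint would pass 70% of its speed; a pose out of reach is approached as far as the arm can. A call with a gripper value outside its range is refused whole. The fingers move at their own pace and stop on an object; "force" is the grip in N (left out, the last holds). Time passes only in rows, so rows that repeat a pose let the fingers close. It gives the time, the measured TCP pose, the force, the opening and the grip force at its end, in the units of the state.
- ctrl.sense(): the state, without advancing time (a new reading comes with each control period).
- ctrl.snapshot(name): name is "side" or "top"; returns a dict with "img" (384x512x3 uint8, blue, green, red), "camera_matrix" (3x3 intrinsics, pixels), "R" (3x3) and "t" (3): a world point X has camera coordinates R X + t. Camera axes: x right, y down, z forward; pixel columns grow to the right and rows downward; lengths in m; the calibration is good to about 2 mm. A picture is of the moment at which its call begins. There is no depth.
- ctrl.sign_off(): hands the job in; it is judged then, once.
The state is a dict: "time_s": time; "joint_pos": joint angles; "qvel": joint speeds; "tau": joint torques, N m; "ee_pos": TCP position; "ee_rot": TCP orientation; "wrist_force": force on the tool from outside, world axes, zero at the start; "moment": the same for the moment, N m; "width": opening from 0.0 (shut) to 1.0 (fully open); "finger_force": force on a finger pad.
Only numpy, scipy, OpenCV 4.12 (cv2) and the standard library are available. Lean on these libraries where they do the work, as an engineer would, in place of code of your own. Each camera call takes 0.05 s, during which the arm holds its last target. There are 200 camera calls.

## Task

Load the long, full-height aluminium test block into the wear tester: lower it onto the open end of the bed, short of the roller, then slide it along the bed so that its end face pushes the sprung roller arm back and slips beneath the roller. Leave the block lying flat and square inside the outline marked on the bed, with the roller bearing down on top of it.

Things in the scene. Friction and masses are not known exactly. Their poses are not given: they have to be found in the camera images.
- block_mid (a point): centre of the loose aluminium block to load: 90 mm long (its x), 44 wide (y), 36 high (z), 0.3 to 0.5 kg, same either way round; this point is 18 mm over its underside. On the bench, right of the tester, long side within 35 degrees of the robot's x. Bystanders near it, also aluminium: block 44 x 44 x 36, thin plate 90 x 44 x 10, round puck 50 across and 36 high.
- seat (a point): middle of the block's place, on the top of the tester's flat dark bed, 24 mm over the bench. x: along the bed from its open end (robot's side) to the roller arm, within 20 degrees of the robot's x; y left, z up. Bed: x -135 to +50 mm, 116 wide, no fences. White outline about the point 110 x 68 mm, open at the arm. Control box 48 mm high (over the bench) at y +90 to +150 mm.
- roller_mid (a point): centre of the arm's free-turning black roller, 16 mm across, 42 long, lying across the bed. At rest 13 mm beyond the seat in x and 30 above the bed. The end face of a block slid in +x pushes it back and up 14 mm (5 to 10 N), then it runs onto the top; with the block in the middle of its place it bears 18 mm in from the far end. A block 15 mm too far meets the arm's upright.
- holddown (a joint): angle (rad) of the steel hold-down arm that carries the roller, hinged beyond the bed 65 mm from the seat, 8 mm below the bed's top. 0 at rest on the empty bed, grows as the roller is pushed back and up, at most 0.9; a spring returns it. About 0.30 with the roller bearing (about 8 N) on the block lying flat on the bed.
Not all that is in view belongs to the job. Leave any red or turquoise look-alike of the part that bears block_mid alone.

How it is judged:
By the outcome, as a careful person would: the job done as asked, in the order asked, and still so for the second after the job is handed in, with the robot touching nothing.
It also fails if it takes over 43 s, if anything falls off the work surface, if the arm or the gripper's body presses on something with over 40 N, if the wrist force passes 120 N, or if a joint passes its speed limit or range.

## Working session

There is one attempt and no reset: what is moved stays moved. The work goes in short steps, Python scripts to look and compute and a tool call to move; the robot and the scene stay as the last step left them, time stands still between calls to the robot, and variables do not carry over. Pictures are saved under pics/ and viewed, at most 10 in all, crops included, and the job is handed in when it is done.

Besides the shell and the picture viewer there is one more tool, called after "Call:" as name(argument=value, ...), one argument or row to a line, values as JSON. jog_arm: Moves the arm, as the interface text tells. Its arguments: {"type":"object","properties":{"series":{"type":"array","items":{"type":"object","properties":{"jaw":{"type":"number"},"dx":{"type":"number"},"dy":{"type":"number"},"dz":{"type":"number"},"yaw":{"type":"number"}}}},"force":{"type":"number"}},"required":["series"]}

```bash
mkdir -p pics
cat > h.py <<'E'
import numpy as np, cv2
from plant import ctrl
def snap(n,f=None):
    s=ctrl.snapshot(n); 
    if f: cv2.imwrite('pics/'+f,s['img'])
    return s
def ray(s,uv,z):
    K,R,t=np.array(s['camera_matrix']),np.array(s['R']),np.array(s['t'])
    c=-R.T@t; d=R.T@np.linalg.inv(K)@np.array([uv[0],uv[1],1.])
    return c+d*(z-c[2])/d[2]
def proj(s,X):
    p=np.array(s['camera_matrix'])@(np.array(s['R'])@np.array(X)+np.array(s['t'])); return p[:2]/p[2]
E
python3 - <<'E'
from h import *
import pickle
a=snap('top','top1.png');b=snap('side','side1.png')
pickle.dump((a,b),open('s1.pkl','wb'))
for s in(a,b):print(-np.array(s['R']).T@s['t'],np.array(s['R'])[2])
s=ctrl.sense();print(s,ctrl.tcp_to_tips)
E
```

```text
[ 0.35308714 -0.10992259  0.7091371 ] [ 0.20671628  0.03205056 -0.97787583]
[0.30515794 0.62526778 0.57107033] [ 0.17670494 -0.80802424 -0.56202509]
{'time_s': 0.1, 'joint_pos': array([ 1.27320115e+00,  1.16425852e-01,  1.44217871e+00, -1.14739239e-05,
        1.58398826e+00, -3.77833281e-02]), 'qvel': array([-0.00018408, -0.00068141, -0.00296955, -0.0005581 ,  0.00130395,
        0.00011015]), 'tau': array([ 1.06555904e-03, -7.22891164e+01, -6.23865724e+01,  7.81579572e-02,
        2.27446767e-02, -5.93978029e-05]), 'ee_pos': array([0.17338038, 0.65225966, 0.30209943]), 'ee_rot': array([-4.06944633e-01, -3.11496714e+00,  1.55194905e-03]), 'wrist_force': array([-0.30873347,  0.83937245, -0.98641746]), 'moment': array([-0.01066744,  0.0354343 , -0.07916103]), 'finger_force': 0.0, 'width': 0.9997928378808868} 0.0841
```

View pics/top1.png

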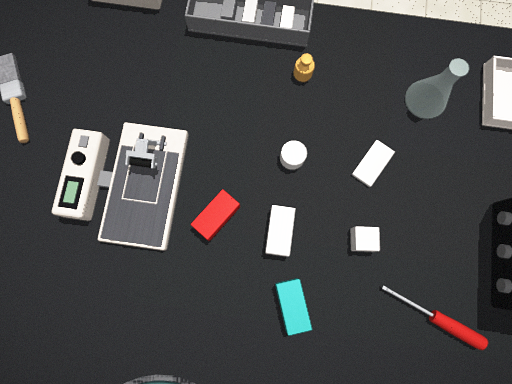

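View pics/side1.png

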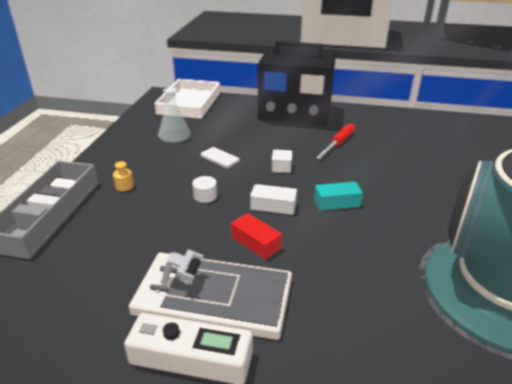

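The top view shows the long full-height block at (280,231). The side view at (274,200) confirms its height, and the thin plate is at (373,163). The tester bed is near (143,187), with the arm at (142,155) and the roller towards its near side. Next I measure the block and bed.

Run:
```python
from h import *
import pickle
a,b=pickle.load(open('s1.pkl','rb'))
g=cv2.cvtColor(a['img'],6)
print(g[231,262:300]); print(g[200:262:2,280])
def rect(s,mask,seed,z):
    n,l=cv2.connectedComponents(mask.astype(np.uint8)); m=(l==l[seed[1],seed[0]]).astype(np.uint8)
    c=max(cv2.findContours(m,0,1)[0],key=cv2.contourArea)[:,0,:]
    P=np.array([ray(s,p,z)[:2] for p in c],np.float32)*1000
    return cv2.minAreaRect(P)
for th in(150,200,235,250): print(th,rect(a,g>th,(280,231),.036))
# tester white body outer
print('body',rect(a,g>110,(110,240),.024))
hv=a['img'][100:260,90:200]
cv2.imwrite('pics/c1.png',cv2.resize(hv,None,fx=4.5,fy=3.75*1.2*0.83,interpolation=2) if 0 else cv2.resize(hv,None,fx=3.7,fy=3.7,interpolation=2))
sb=b['img'][235:340,125:300]
cv2.imwrite('pics/c2.png',cv2.resize(sb,None,fx=4,fy=4,interpolation=2))
```

```text
[ 55  53  63  37  27  38 172 255 255 254 254 254 254 254 254 254 254 254
 254 254 254 254 254 254 254 254 254 254 255 255 180  44  54  56  56  59
  58  58]
[ 56  60  52 255 254 254 254 254 254 254 254 254 255 254 254 254 254 254
 254 254 254 254 254 254 254 254 255 247  39  33  40]
150 ((429.31829833984375, -154.65769958496094), (89.82752990722656, 44.403873443603516), 0.410323828458786)
200 ((429.57806396484375, -154.41311645507812), (88.78450012207031, 43.14653778076172), 0.4374261200428009)
235 ((429.6900329589844, -154.33055114746094), (87.99322509765625, 42.5378532409668), 0.3711284101009369)
250 ((429.81170654296875, -154.29104614257812), (87.78002166748047, 41.93523025512695), 0.42886826395988464)
body ((479.04852294921875, 164.2903594970703), (237.64967346191406, 229.6048126220703), 0.5291686654090881)
```

View pics/c1.png

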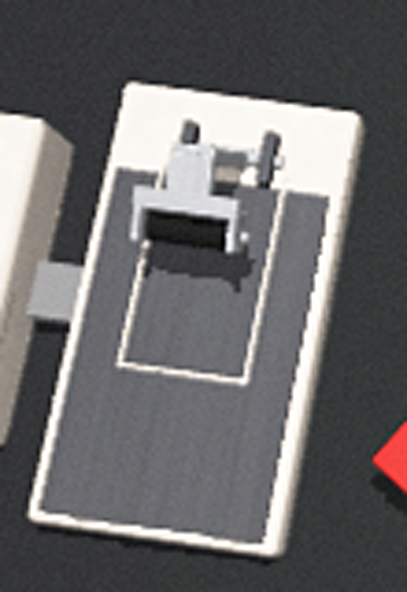

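View pics/c2.png

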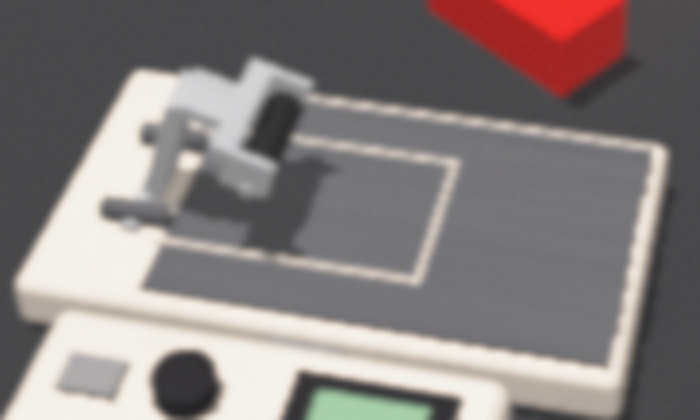

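The crops show the dark bed, with near corners at about (101,239) and (162,247) and far corners at (121,146) and (179,153). The outline's near corners are at about (122,199) and (156.5,203). I cast these onto z = 24 mm.

Run:
```python
from h import *
import pickle
a,b=pickle.load(open('s1.pkl','rb'))
T=lambda u,v:ray(a,(u/3.7+90-.36,v/3.7+100-.36),.024)*1000
S=lambda u,v:ray(b,(u/4+125-.37,v/4+235-.37),.024)*1000
pt=dict(oL=T(120,366),oR=T(246,382),oRf=T(281,192),bL=T(38,518),bR=T(267,545),fL=T(115,170),fR=T(328,195))
ps=dict(oL=S(418,281),oR=S(459,162),bL=S(610,366),bR=S(657,148),fL=S(142,289))
for n,p in(('T',pt),('S',ps)):
    for k in p:print(n,k,p[k].round(1)[:2])
    print('w',np.linalg.norm(p['oL']-p['oR']),np.linalg.norm(p['bL']-p['bR']),np.linalg.norm(p['fL']-p['bL']))
    ang=[np.arctan2(*( (p[i]-p[j])[[1,0]])) for i,j in(('fL','bL'),)]+[np.arctan2(-(p[i]-p[j])[0],(p[i]-p[j])[1]) for i,j in(('oL','oR'),('bL','bR'))]
    # left-right vec = y axis: angle
    print('ang deg',np.degrees(ang))
    y=ang[0]; ex=np.array([np.cos(y),np.sin(y)])
    print('seat',(p['oL']+p['oR'])[:2]/2+55*ex,(p['bL']+p['bR'])[:2]/2+135*ex)
# block in the side view
g=cv2.cvtColor(b['img'],6); h=g[185:215,245:302]; print(g[186:214:2,274])
n,l=cv2.connectedComponents((g>200).astype(np.uint8));
for th in(180,220,240):
  n,l=cv2.connectedComponents((g>th).astype(np.uint8)); m=(l==l[193,275]).astype(np.uint8)
  c=max(cv2.findContours(m,0,1)[0],key=cv2.contourArea)[:,0]
  print(th,cv2.minAreaRect(np.array([ray(b,q,.036)[:2] for q in c],np.float32)*1000))
# block edge directions in the top view
g=cv2.cvtColor(a['img'],6);n,l=cv2.connectedComponents((g>150).astype(np.uint8)); m=(l==l[231,280]).astype(np.uint8)
c=max(cv2.findContours(m,0,1)[0],key=cv2.contourArea)[:,0]
P=np.array([ray(a,q,.036)[:2] for q in c])*1000
print(cv2.boxPoints(cv2.minAreaRect(P.astype(np.float32))))
```

```text
T oL [444.4 150.3]
T oR [445.9  84.5]
T oRf [548.7  86.9]
T bL [362.2 173.8]
T bR [366.3  57.3]
T fL [547.5 176.5]
T fR [550.8  62. ]
w 65.84059884536498 116.58523878380166 185.33628069302657
ang deg [0.8262742  1.33510829 2.01649664]
seat [500.13265715 118.19202076] [499.22187696 117.48751979]
S oL [445.9 150.4]
S oR [445.6  83.7]
S bL [366.  175.4]
S bR [365.8  58.1]
S fL [549.5 176.8]
w 66.72925331384153 117.32191877772249 183.56737186372308
ang deg [ 0.4257135  -0.30116363 -0.07963092]
seat [500.74802685 117.4780498 ] [500.87055476 117.77992471]
[176 241 242 242 242 241 230 177 173 175 173 174 171 112]
180 ((430.3143615722656, -152.58517456054688), (90.86767578125, 49.07422637939453), 0.3784181773662567)
220 ((430.090576171875, -153.95761108398438), (87.19678497314453, 42.50844955444336), 0.109747514128685)
240 ((430.2294006347656, -154.4620361328125), (81.39725494384766, 33.028411865234375), 0.27406108379364014)
[[ 384.2467  -132.77797]
 [ 384.5647  -177.18071]
 [ 474.3899  -176.53743]
 [ 474.0719  -132.13469]]
```

```bash
cat >> h.py <<'E'
from scipy.spatial.transform import Rotation as Ro
def to(p,ang=0):  # world TCP target (m), tool y at ang deg from world y -> tool-axes shift mm, yaw
    s=ctrl.sense(); R=Ro.from_rotvec(s['ee_rot']).as_matrix()
    d=R.T@(np.array(p)-s['ee_pos'])*1000
    cur=np.degrees(np.arctan2(R[1,1],R[0,1]))-90
    dy=-(ang-cur); dy=(dy+90)%180-90
    print('t',round(s['time_s'],2),'pos',(s['ee_pos']*1000).round(1),'cur',cur.round(2),'tilt',R[:,2].round(4),'shift',d.round(1),'yaw',np.radians(dy).round(4),'F',s['wrist_force'].round(1),'w',s['width'],s['finger_force'])
E
python3 - <<'E'
from h import *
import pickle
a,b=pickle.load(open('s1.pkl','rb'))
for n,uv in(('red',[(239,205),(208,239),(222,191)]),('turq',[(299,279),(277,283)])):
    print(n,[(ray(a,q,.036)*1000).round()[:2] for q in uv])
to((.44,.30,.25)); to((.405,-.154,.20),.4)
E
```

```text
red [array([464., -72.]), array([393., -26.]), array([485., -37.])]
turq [array([ 347., -199.]), array([ 334., -161.])]
t 0.1 pos [173.4 652.3 302.1] cur -14.89 tilt [-3.e-04 -1.e-03 -1.e+00] shift [-348.2 -271.9   52.4] yaw -0.2598 F [-0.3  0.8 -1. ] w 0.9997928378808868 0.0
t 0.1 pos [173.4 652.3 302.1] cur -14.89 tilt [-3.e-04 -1.e-03 -1.e+00] shift [-431.  -719.6  102.8] yaw -0.2668 F [-0.3  0.8 -1. ] w 0.9997928378808868 0.0
```

Call:
jog_arm(
  series=[
    {"dx": -348, "dy": -272, "dz": 20, "yaw": -0.267},
    {"dx": -348, "dy": -272, "dz": 20, "yaw": -0.267},
    {"dx": -348, "dy": -272, "dz": 20, "yaw": -0.267},
    {"dx": -348, "dy": -272, "dz": 20, "yaw": -0.267},
    {"dx": -348, "dy": -272, "dz": 20, "yaw": -0.267},
  ],
)

```text
schema error: expected keys jaw, dx, dy, dz, yaw
```

```bash
python3 -c "
from h import *
to((.405,-.154,.2),.4)"
```

```text
t 0.1 pos [173.4 652.3 302.1] cur -14.89 tilt [-3.e-04 -1.e-03 -1.e+00] shift [-431.  -719.6  102.8] yaw -0.2668 F [-0.3  0.8 -1. ] w 0.9997928378808868 0.0
```

Call:
jog_arm(
  series=[
    {"jaw": 0, "dx": -348, "dy": -272, "dz": 20, "yaw": -0.267},
    {"jaw": 0, "dx": -348, "dy": -272, "dz": 20, "yaw": -0.267},
    {"jaw": 0, "dx": -348, "dy": -272, "dz": 20, "yaw": -0.267},
    {"jaw": 0, "dx": -348, "dy": -272, "dz": 20, "yaw": -0.267},
    {"jaw": 0, "dx": -348, "dy": -272, "dz": 20, "yaw": -0.267},
  ],
)

```text
time_s: 0.72
ee_pos: [0.3625, 0.4016, 0.2884]
ee_rot: [-0.012, 3.142, -0.0]
wrist_force: [1.4, 1.4, 0.4]
width: 0.998
finger_force: 0.0
```

```bash
python3 -c "
from h import *
to((.405,-.154,.2),.4)"
```

```text
t 0.72 pos [362.5 401.6 288.4] cur 0.43 tilt [ 0.e+00 -1.e-04 -1.e+00] shift [ -38.3 -555.9   88.4] yaw 0.0005 F [1.4 1.4 0.4] w 0.9981401862397576 0.0
```

Call:
jog_arm(
  series=[
    {"jaw": 0, "dx": -60, "dy": -300, "dz": 40, "yaw": 0},
    {"jaw": 0, "dx": -60, "dy": -300, "dz": 40, "yaw": 0},
    {"jaw": 0, "dx": -60, "dy": -300, "dz": 40, "yaw": 0},
    {"jaw": 0, "dx": -60, "dy": -300, "dz": 40, "yaw": 0},
    {"jaw": 0, "dx": -60, "dy": -300, "dz": 40, "yaw": 0},
  ],
)

```text
time_s: 1.35
ee_pos: [0.4237, 0.1018, 0.2483]
ee_rot: [-0.011, 3.141, 0.0]
wrist_force: [1.1, -0.1, 0.1]
width: 0.998
finger_force: 0.0
```

Call:
jog_arm(
  series=[
    {"jaw": 0, "dx": 20, "dy": -260, "dz": 40, "yaw": 0},
    {"jaw": 0, "dx": 20, "dy": -260, "dz": 40, "yaw": 0},
    {"jaw": 0, "dx": 20, "dy": -260, "dz": 40, "yaw": 0},
    {"jaw": 0, "dx": 20, "dy": -260, "dz": 40, "yaw": 0},
    {"jaw": 0, "dx": 20, "dy": -260, "dz": 40, "yaw": 0},
  ],
)

```text
time_s: 1.98
ee_pos: [0.4048, -0.159, 0.2078]
ee_rot: [0.005, -3.14, -0.0]
wrist_force: [0.3, 0.8, -0.0]
width: 1.002
finger_force: 0.0
```

```bash
python3 -c "
from h import *
to((.405,-.154,.14),.4)"
```

```text
t 1.98 pos [ 404.8 -159.   207.8] cur 0.18 tilt [-1.3e-03  2.0e-04 -1.0e+00] shift [-0.3  5.  67.8] yaw -0.0038 F [ 0.3  0.8 -0. ] w 1.0021677335676311 0.0
```

Call:
jog_arm(
  series=[
    {"jaw": 0, "dx": 0, "dy": 5, "dz": 60, "yaw": -0.004},
    {"jaw": 0, "dx": 0, "dy": 5, "dz": 90, "yaw": -0.004},
    {"jaw": 0, "dx": 0, "dy": 5, "dz": 119, "yaw": -0.004},
    {"jaw": 0, "dx": 0, "dy": 5, "dz": 119, "yaw": -0.004},
    {"jaw": 0, "dx": 0, "dy": 5, "dz": 119, "yaw": -0.004},
  ],
)

```text
time_s: 2.6
ee_pos: [0.4063, -0.1511, 0.0908]
ee_rot: [-0.019, 3.141, -0.001]
wrist_force: [0.6, 0.3, -0.5]
width: 1.001
finger_force: 0.0
```

Call:
jog_arm(
  series=[
    {"jaw": 255, "dx": 0, "dy": 0, "dz": 0, "yaw": 0},
    {"jaw": 255, "dx": 0, "dy": 0, "dz": 0, "yaw": 0},
    {"jaw": 255, "dx": 0, "dy": 0, "dz": 0, "yaw": 0},
    {"jaw": 255, "dx": 0, "dy": 0, "dz": 0, "yaw": 0},
    {"jaw": 255, "dx": 0, "dy": 0, "dz": 0, "yaw": 0},
  ],
  force=45,
)

```text
time_s: 3.22
ee_pos: [0.4057, -0.1515, 0.0897]
ee_rot: [-0.017, 3.142, -0.001]
wrist_force: [-0.0, -1.3, 0.6]
width: 0.514
finger_force: 1.0
```

Call:
jog_arm(
  series=[
    {"jaw": 255, "dx": 0, "dy": 0, "dz": 0, "yaw": 0},
    {"jaw": 255, "dx": 0, "dy": 0, "dz": 0, "yaw": 0},
    {"jaw": 255, "dx": 0, "dy": 0, "dz": 0, "yaw": 0},
  ],
)

```text
time_s: 3.6
ee_pos: [0.4057, -0.1514, 0.0897]
ee_rot: [-0.018, 3.142, -0.0]
wrist_force: [-1.0, -2.0, 0.7]
width: 0.473
finger_force: 44.6
```

```bash
python3 -c "
from h import *
to((.395,.1167,.2),.6)"
```

```text
t 3.6 pos [ 405.7 -151.4   89.7] cur 0.64 tilt [ 0.e+00 -2.e-04 -1.e+00] shift [   7.7  268.2 -110.4] yaw 0.0007 F [-1.  -2.   0.7] w 0.4725223411984174 44.60374295711517
```

Call:
jog_arm(
  series=[
    {"jaw": 255, "dx": 0, "dy": 0, "dz": -50, "yaw": 0},
    {"jaw": 255, "dx": 5, "dy": 30, "dz": -95, "yaw": 0},
    {"jaw": 255, "dx": 12, "dy": 80, "dz": -95, "yaw": 0},
    {"jaw": 255, "dx": 12, "dy": 130, "dz": -95, "yaw": 0},
    {"jaw": 255, "dx": 12, "dy": 180, "dz": -95, "yaw": 0},
  ],
)

```text
time_s: 4.22
ee_pos: [0.3911, 0.0301, 0.1844]
ee_rot: [0.017, -3.142, -0.001]
wrist_force: [1.9, 0.1, -2.9]
width: 0.469
finger_force: 44.6
```

Call:
jog_arm(
  series=[
    {"jaw": 255, "dx": 0, "dy": 40, "dz": 0, "yaw": 0},
    {"jaw": 255, "dx": 0, "dy": 70, "dz": 0, "yaw": 0},
    {"jaw": 255, "dx": 0, "dy": 88, "dz": 0, "yaw": 0},
    {"jaw": 255, "dx": 0, "dy": 88, "dz": 0, "yaw": 0},
    {"jaw": 255, "dx": 0, "dy": 88, "dz": 0, "yaw": 0},
  ],
)

```text
time_s: 4.85
ee_pos: [0.3906, 0.1162, 0.1843]
ee_rot: [0.018, -3.141, 0.0]
wrist_force: [-0.0, 0.4, -4.3]
width: 0.473
finger_force: 44.6
```

```bash
python3 -c "
from h import *
to((.3937,.117,.1157),.6)
a=snap('top');b=snap('side')
im=np.vstack([cv2.resize(a['img'][90:270,50:250],(444,400),interpolation=2)]);im2=cv2.resize(b['img'][200:380,110:310],(340,400)) 
cv2.imwrite('pics/p2.png',np.hstack([im,im2]))"
```

```text
t 4.85 pos [390.6 116.2 184.3] cur 0.65 tilt [-7.e-04 -2.e-04 -1.e+00] shift [-3.2  0.8 68.6] yaw 0.0008 F [-0.   0.4 -4.3] w 0.472821056275572 44.58211541175842
```

View pics/p2.png

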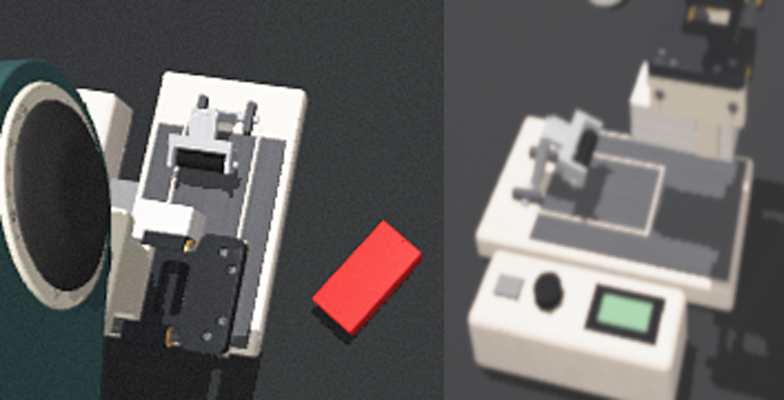

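The picture shows the block held level over the open end of the bed, short of the roller; parallax shifts it in the top view. I lower it until it touches.

Call:
jog_arm(
  series=[
    {"jaw": 255, "dx": -3, "dy": 1, "dz": 35, "yaw": 0},
    {"jaw": 255, "dx": -3, "dy": 1, "dz": 55, "yaw": 0},
    {"jaw": 255, "dx": -3, "dy": 1, "dz": 66, "yaw": 0},
    {"jaw": 255, "dx": -3, "dy": 1, "dz": 68, "yaw": 0},
    {"jaw": 255, "dx": -3, "dy": 1, "dz": 68, "yaw": 0},
  ],
)

```text
time_s: 5.58
ee_pos: [0.394, 0.1175, 0.1173]
ee_rot: [-0.017, 3.141, 0.0]
wrist_force: [-0.1, -0.1, -3.8]
width: 0.471
finger_force: 44.6
```

Call:
jog_arm(
  series=[
    {"jaw": 255, "dx": 0, "dy": 0, "dz": 1, "yaw": 0},
    {"jaw": 255, "dx": 0, "dy": 0, "dz": 1, "yaw": 0},
    {"jaw": 255, "dx": 0, "dy": 0, "dz": 1, "yaw": 0},
  ],
)

```text
time_s: 5.95
ee_pos: [0.3938, 0.1176, 0.1158]
ee_rot: [-0.018, 3.141, 0.0]
wrist_force: [0.4, 1.0, -2.8]
width: 0.472
finger_force: 44.6
```

Call:
jog_arm(
  series=[
    {"jaw": 255, "dx": 0, "dy": 0, "dz": 1, "yaw": 0},
    {"jaw": 255, "dx": 0, "dy": 0, "dz": 1, "yaw": 0},
    {"jaw": 255, "dx": 0, "dy": 0, "dz": 1, "yaw": 0},
  ],
)

```text
time_s: 6.32
ee_pos: [0.3937, 0.1175, 0.1146]
ee_rot: [0.018, -3.141, 0.0]
wrist_force: [0.1, 0.4, -3.4]
width: 0.472
finger_force: 44.6
```

Call:
jog_arm(
  series=[
    {"jaw": 255, "dx": 0, "dy": 0, "dz": 1, "yaw": 0},
    {"jaw": 255, "dx": 0, "dy": 0, "dz": 1, "yaw": 0},
    {"jaw": 255, "dx": 0, "dy": 0, "dz": 1, "yaw": 0},
  ],
)

```text
time_s: 6.7
ee_pos: [0.3938, 0.1176, 0.1137]
ee_rot: [-0.018, 3.141, 0.0]
wrist_force: [-1.1, -0.3, -2.1]
width: 0.47
finger_force: 44.6
```

Call:
jog_arm(
  series=[
    {"jaw": 255, "dx": 0, "dy": 0, "dz": 0.5, "yaw": 0},
    {"jaw": 255, "dx": 0, "dy": 0, "dz": 0.5, "yaw": 0},
    {"jaw": 255, "dx": 0, "dy": 0, "dz": 0.5, "yaw": 0},
  ],
)

```text
time_s: 7.08
ee_pos: [0.3938, 0.1176, 0.1137]
ee_rot: [-0.018, 3.141, -0.0]
wrist_force: [-6.0, -0.9, 5.3]
width: 0.471
finger_force: 44.6
```

Call:
jog_arm(
  series=[
    {"jaw": 255, "dx": -8, "dy": 0, "dz": 0, "yaw": 0},
    {"jaw": 255, "dx": -16, "dy": 0, "dz": 0, "yaw": 0},
    {"jaw": 255, "dx": -24, "dy": 0, "dz": 0, "yaw": 0},
    {"jaw": 255, "dx": -32, "dy": 0, "dz": 0, "yaw": 0},
    {"jaw": 255, "dx": -36, "dy": 0, "dz": 0, "yaw": 0},
  ],
)

```text
time_s: 7.7
ee_pos: [0.4301, 0.118, 0.1136]
ee_rot: [0.018, -3.141, -0.0]
wrist_force: [-7.2, 0.3, 7.7]
width: 0.473
finger_force: 44.6
```

```bash
python3 -c "
from h import *
to((.4757,.1174,.1137),.6)
a=snap('top');b=snap('side')
im=np.vstack([cv2.resize(a['img'][90:270,50:250],(444,400),interpolation=2)]);im2=cv2.resize(b['img'][200:380,110:310],(340,400)) 
cv2.imwrite('pics/p3.png',np.hstack([im,im2]))"
```

```text
t 7.7 pos [430.1 118.  113.6] cur 0.64 tilt [-2.e-04  1.e-04 -1.e+00] shift [-45.6  -1.2  -0.1] yaw 0.0007 F [-7.2  0.3  7.7] w 0.4733674051228115 44.601507782936096
```

View pics/p3.png

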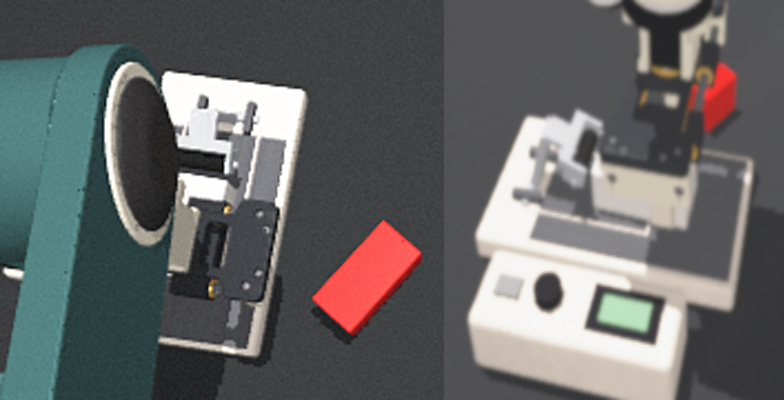

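The block lies on the bed with its end just short of the roller, at about (205,185) in the left panel. I push on.

Call:
jog_arm(
  series=[
    {"jaw": 255, "dx": -4, "dy": 0, "dz": 0, "yaw": 0},
    {"jaw": 255, "dx": -8, "dy": 0, "dz": 0, "yaw": 0},
    {"jaw": 255, "dx": -12, "dy": 0, "dz": 0, "yaw": 0},
    {"jaw": 255, "dx": -16, "dy": 0, "dz": 0, "yaw": 0},
    {"jaw": 255, "dx": -20, "dy": 0, "dz": 0, "yaw": 0},
  ],
)

```text
time_s: 8.43
ee_pos: [0.4492, 0.1182, 0.1136]
ee_rot: [0.018, -3.139, 0.0]
wrist_force: [-15.6, -0.0, 14.0]
width: 0.473
finger_force: 44.6
```

Call:
jog_arm(
  series=[
    {"jaw": 255, "dx": -4, "dy": 0, "dz": 0, "yaw": 0},
    {"jaw": 255, "dx": -8, "dy": 0, "dz": 0, "yaw": 0},
    {"jaw": 255, "dx": -12, "dy": 0, "dz": 0, "yaw": 0},
    {"jaw": 255, "dx": -14, "dy": 0, "dz": 0, "yaw": 0},
  ],
)

```text
time_s: 8.93
ee_pos: [0.4633, 0.1184, 0.1136]
ee_rot: [0.018, -3.139, 0.0]
wrist_force: [-16.2, -1.0, 15.5]
width: 0.473
finger_force: 44.6
```

```bash
python3 -c "
from h import *
to((.4757,.1174,.1137),.6)
a=snap('top');b=snap('side')
im=np.vstack([cv2.resize(a['img'][90:270,50:250],(444,400),interpolation=2)]);im2=cv2.resize(b['img'][200:380,110:310],(340,400)) 
cv2.imwrite('pics/p4.png',np.hstack([im,im2]))"
```

```text
t 8.93 pos [463.3 118.4 113.6] cur 0.65 tilt [-2.3e-03 -1.0e-04 -1.0e+00] shift [-12.4  -1.1  -0.1] yaw 0.0008 F [-16.2  -1.   15.5] w 0.47258636113568975 44.63367462158203
```

View pics/p4.png

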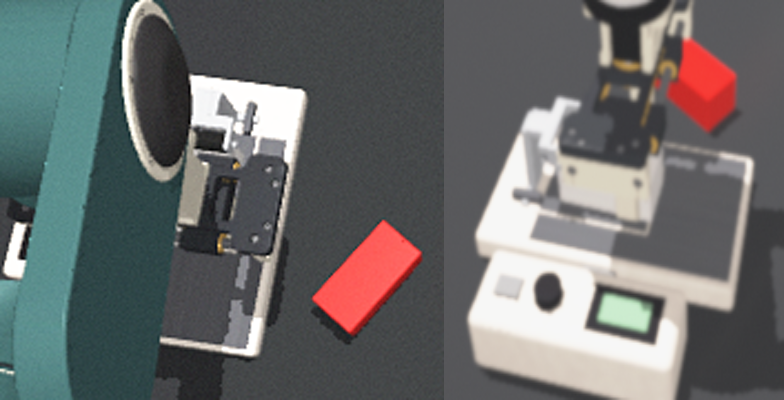

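The roller, at (210,140), is pushed back and riding the block's far edge. I push the remaining 12 mm.

Call:
jog_arm(
  series=[
    {"jaw": 255, "dx": -4, "dy": 0, "dz": 0, "yaw": 0},
    {"jaw": 255, "dx": -8, "dy": -0.5, "dz": 0, "yaw": 0},
    {"jaw": 255, "dx": -12, "dy": -1, "dz": 0, "yaw": 0},
    {"jaw": 255, "dx": -12, "dy": -1, "dz": 0, "yaw": 0},
    {"jaw": 255, "dx": -12, "dy": -1, "dz": 0, "yaw": 0},
  ],
)

```text
time_s: 9.65
ee_pos: [0.4756, 0.1179, 0.1136]
ee_rot: [0.018, -3.141, -0.001]
wrist_force: [-7.5, 4.7, 8.5]
width: 0.47
finger_force: 44.5
```

```bash
python3 -c "
from h import *
to((.4757,.1174,.1137),.6)
a=snap('top');b=snap('side')
im=np.vstack([cv2.resize(a['img'][110:230,90:223],(444,400),interpolation=2)]);im2=cv2.resize(b['img'][220:340,110:212],(340,400)) 
cv2.imwrite('pics/p5.png',np.hstack([im,im2]))"
```

```text
t 9.65 pos [475.6 117.9 113.6] cur 0.66 tilt [-6.e-04  9.e-04 -1.e+00] shift [-0.1 -0.5 -0.1] yaw 0.0011 F [-7.5  4.7  8.5] w 0.4698273943659463 44.473344683647156
```

View pics/p5.png

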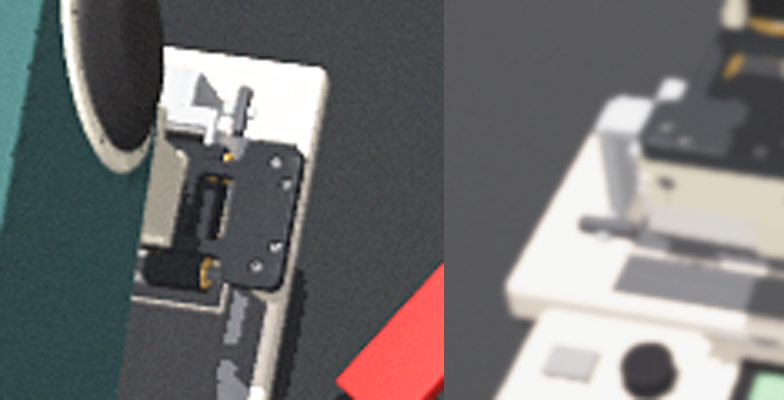

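The block is in place and the horizontal force has dropped back, so the roller has run onto the top. I release and rise.

Call:
jog_arm(
  series=[
    {"jaw": 60, "dx": 0, "dy": 0, "dz": 0, "yaw": 0},
    {"jaw": 60, "dx": 0, "dy": 0, "dz": 0, "yaw": 0},
    {"jaw": 60, "dx": 0, "dy": 0, "dz": 0, "yaw": 0},
    {"jaw": 60, "dx": 0, "dy": 0, "dz": 0, "yaw": 0},
  ],
)

```text
time_s: 10.25
ee_pos: [0.4757, 0.1174, 0.1131]
ee_rot: [-0.018, 3.142, -0.0]
wrist_force: [0.2, 0.1, 0.9]
width: 0.761
finger_force: 0.0
```

Call:
jog_arm(
  series=[
    {"jaw": 60, "dx": 0, "dy": 0, "dz": -10, "yaw": 0},
    {"jaw": 60, "dx": 0, "dy": 0, "dz": -30, "yaw": 0},
    {"jaw": 60, "dx": 0, "dy": 0, "dz": -70, "yaw": 0},
    {"jaw": 60, "dx": 0, "dy": 0, "dz": -120, "yaw": 0},
    {"jaw": 60, "dx": 40, "dy": 0, "dz": -150, "yaw": 0},
  ],
)

```text
time_s: 10.88
ee_pos: [0.4363, 0.117, 0.2661]
ee_rot: [-0.017, 3.14, 0.001]
wrist_force: [0.3, 0.6, -0.4]
width: 0.765
finger_force: 0.0
```

Call:
jog_arm(
  series=[
    {"jaw": 60, "dx": 30, "dy": -60, "dz": -20, "yaw": 0},
    {"jaw": 60, "dx": 60, "dy": -120, "dz": -30, "yaw": 0},
    {"jaw": 60, "dx": 80, "dy": -180, "dz": -30, "yaw": 0},
    {"jaw": 60, "dx": 80, "dy": -240, "dz": -30, "yaw": 0},
    {"jaw": 60, "dx": 80, "dy": -290, "dz": -30, "yaw": 0},
  ],
)

```text
time_s: 11.5
ee_pos: [0.358, -0.1758, 0.2945]
ee_rot: [-0.017, 3.139, -0.002]
wrist_force: [2.5, 0.9, 0.4]
width: 0.764
finger_force: 0.0
```

```bash
python3 -c "
from h import *
a=snap('top');b=snap('side')
import pickle;pickle.dump((a,b),open('s2.pkl','wb'))
im=np.vstack([cv2.resize(a['img'][110:260,90:200],(440,600),interpolation=2)]);im2=cv2.resize(b['img'][230:340,125:230],(360,377),interpolation=2)
im2=np.vstack([im2,np.zeros((223,360,3),np.uint8)])
cv2.imwrite('pics/p6.png',np.hstack([im,im2]))"
```

```text
(no output)
```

View pics/p6.png

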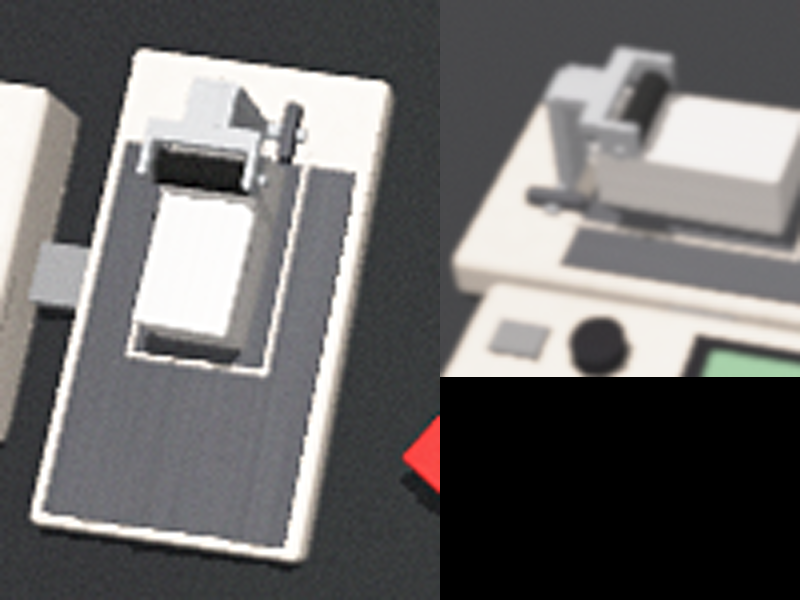

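The block lies flat inside the outline with the roller on top, at (200,165). Its near top corners are at (138,324) and (234,341). One numeric check against the seat.

```bash
python3 -c "
from h import *
import pickle;a,b=pickle.load(open('s2.pkl','rb'))
T=lambda u,v,z:ray(a,(u/4+90-.37,v/4+110-.37),z)*1000
for p in((138,324),(234,341),(160,192),(256,205)):print(T(*p,.06).round(1)[:2])
for p in((130,354),(266,373)):print('o',T(*p,.024).round(1)[:2])
"
```

```text
[454.4 136.2]
[453.3  91.6]
[516.9 139.9]
[517.4  94.8]
o [445.2 150.4]
o [445.9  84.5]
```

```bash
python3 -c "
from h import *
import pickle;a,b=pickle.load(open('s2.pkl','rb'))
g=cv2.cvtColor(a['img'],6)
for th in(190,215,240):
  n,l=cv2.connectedComponents((g>th).astype(np.uint8),connectivity=4);m=l==l[175,139]
  m[:161]=0
  print(th,m.sum())
  Ls=[];Rs=[]
  for v in range(163,190):
    u=np.where(m[v])[0]
    if len(u): Ls.append(ray(a,(u[0]-.5,v),.06)*1000);Rs.append(ray(a,(u[-1]+.5,v),.06)*1000)
  for e in(Ls,Rs):
    e=np.array(e);k=np.polyfit(e[:,0],e[:,1],1);print(np.degrees(np.arctan(k[0])).round(2),np.polyval(k,500).round(1),e[:,0].min().round(1),e[:,0].max().round(1))
"
```

```text
190 777
-0.94 138.9 456.9 506.8
-2.01 94.8 463.5 513.4
215 733
-0.98 138.6 456.9 506.8
-1.1 95.7 463.5 513.1
240 718
-1.25 138.2 456.9 506.8
-1.23 96.1 463.5 513.1
```

```bash
python3 -c "
from h import *
print(ctrl.sign_off())"
```

```text
the job is handed in; nothing more can be done
None
```

The block was lowered onto the open end, slid under the roller and released. It lies flat inside the outline, its centre within about 2 mm of the seat and square to within about 2° as measured, with the roller bearing on top. The job was handed in at about 11.6 s.

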